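# File the slide case in the lever arch file

## Task

Lift the lever of the lever arch file on the sloping stand right up so that the rings spring open. Put the slide case that has the punched edge strip into the file, its two holes over the two fixed posts and lying flat on the leaf, then press the lever fully down so that the rings are closed over it. Leave the other things on the desk where they are.

Things in the scene. Friction and masses are not known exactly. Their poses are not given: they have to be found in the camera images.
- file: Small dark lever arch file, open on a fixed steel stand sloping 28 deg. Origin: on the leaf's face, midway between the feet of the two fixed posts. x runs up the slope, y along the line of posts, z square out of the leaf. Leaf x -108 to 90, y -116 to 116 mm; 7 mm lip at its lower edge. Posts: 6 mm thick, 33 high, at x 0, y -40 and 40. Steel plate 3 mm thick at x 12 to 86, y -95 to 95.
- lever (a joint): Angle of the lever; its pivot axis runs along the file's x through file y -35, z 26 mm. 0: down, parallel to the leaf, pointing to file +y, rings closed. 1.15 rad: fully up, rings open. An over-centre spring pulls it to the nearer end (middle 0.57 rad) and holds it there; about 3 to 4 N at the lever's end moves it off a stop. The arches move with it.
- arches (a joint): Angle of the two movable steel arches, driven by the lever only; hinge along file y at file x 30, z 6 mm. 0: closed, bowing over to the posts' tops, up to 43 mm above the leaf. 0.8 rad: open, leaning to file +x, clear of the posts, up to 60 mm high.
- lever_grip (a point): Centre of the black grip on the lever's end, 106 mm from the pivot: 14 mm wide (file x), 14 thick, 34 long; the rest of the lever is a 10 x 8 mm steel bar. x is the file's x, y along the lever outwards, z square to it. Lever down: at file x 64, y 71, z 26 mm, above the 3 mm plate; fully up: file x 64, y 8, z 123 mm.
- case: Loose dark grey and white slide case, about 0.2 kg: closed box 80 (x) x 150 (y) x 22 mm high with a punched strip along its +x side. Origin: centre of the box's underside. Grip block on top, over the origin: 16 (x) x 40 (y) mm, from 22 to 56 mm above the underside. Strip: 5 mm thick, level with the underside, x 39 to 67, y -65 to 65 mm. Starts flat on the desk.
- case_holes (a point): Point midway between the two holes in the case's strip, on its underside, 56 mm along +x from the case's origin; axes as the case. Holes at y -40 and 40 mm from it, right through, 14 mm (x) by 12 mm (y). In the file this point comes to the origin of file with the axes alike.
- plain_case: A like slide case without the punched strip: box 80 x 150 x 22 mm with the same grip block. Not wanted; leave it. Origin: centre of underside.
- mouse: Black computer mouse, 105 x 60 x 34 mm, bystander. Origin: centre of underside.
- stapler: Black stapler, 140 x 36 x 52 mm, bystander. Origin: centre of underside.
- pen: Grey and black marker lying on the desk, 140 x 16 x 14 mm, bystander. Origin: under its middle.
- mug: White mug, 80 mm across, 95 mm high, bystander. Origin: centre of underside.
- calculator: Grey desk calculator, 150 x 80 x 14 mm, bystander. Origin: centre of underside.
Things that resemble listed ones, but are neither listed nor needed, are in the scene too. What is shaped like the case but blue, brown or yellow is not meant.

How it is judged:
On the way, in this order (a step that is already met when the one before it is completed fails the run):
1. the lever is lifted right up and the rings are open (lever above 1.0 rad) (value of joint lever above 1 rad and value of joint arches above 0.6 rad), for 0.2 s.
2. with the rings still open, the punched case lies on the leaf with its holes over the posts (within 8 mm, 5 mm in height, 0.06 rad) (x of case_holes in the frame of file between -0.008 and 0.008 m and y of case_holes in the frame of file between -0.008 and 0.008 m and z of case_holes in the frame of file below 0.005 m and angle between the z axis of case and the z axis of file, either way round below 0.06 rad and value of joint lever above 0.9 rad), for 0.2 s.
At the end, for the whole second after the job is handed in: The lever and the arches are closed (both below 0.06 rad); the punched case is at rest on the leaf, the middle of its holes within 8 mm of the middle of the posts each way and less than 5 mm above the leaf, its underside parallel to the leaf within 0.06 rad (x of case_holes in the frame of file between -0.008 and 0.008 m and y of case_holes in the frame of file between -0.008 and 0.008 m and z of case_holes in the frame of file below 0.005 m and angle between the z axis of case and the z axis of file, either way round below 0.06 rad and value of joint each of lever, arches below 0.06 rad and linear speed of case below 0.02 m/s); the robot touches nothing.
It fails at once if the plain case, mouse, stapler, marker, mug or calculator is moved more than 30 mm (distance of any of plain_case, mouse, stapler, pen, mug, calculator from where it was at the start of the episode above 0.03 m).
It also fails if it takes over 72 s, if anything falls off the work surface, if the arm or the gripper's body presses on something with over 40 N, if the wrist force passes 120 N, or if a joint passes its speed limit or range.

## Robot

A 6-joint arm with a two-finger parallel gripper is mounted at the origin on the work surface. World frame = base frame: x ahead of the robot, y to its left, z up, the work surface at z = 0. Lengths are in m, angles in rad, forces in N, time in s.
With the tool pointing down it reaches from about 0.275 to 0.825 m from the base axis. Payload 4.9 kg.
Tool frame: the origin (TCP) lies midway between the tips of the shut fingers; the grasp point (between the pads) lies 19 mm behind it (bot.grip_depth is the distance from the TCP to the grasp point, in m); z points along the fingers, y is the line along which they close (so a half turn about z gives the same grasp; the last joint's range is limited). The gripper opens to 85 mm and grips with 20 to 120 N. Pads are 22 mm wide; open, the fingers measure 114 mm over their backs; the gripper's body (76 mm by 85 mm) begins 54 mm behind the grasp point. The pads swing forward as they close: fully open they stand 13 mm farther back than shut.
Start: joints at [-1.46, 0.326, -0.193, 1.052, 0, 1.437], TCP at [0.133, -0.534, 0.231] pointing down, gripper open.
Joint ranges: [-2.65, 2.65], [-0.97, 1.79], [-1.3, 1.35], [-1.93, 2.1], [-1.47, 1.37], [-3.14, 3.14]. Speed limits (rad/s): [2.57, 2.57, 3.14, 3.14, 3.14, 3.14].

## Interface

Orientations are given as a unit quaternion [w, x, y, z].
In Python, from cell import bot gives the robot as it stands. Calls block until the motion is done:
- bot.move_pose(position, orientation): joint-space move of the TCP to a pose.
- bot.move_linear(position, speed=0.15, rotation=None, until_force=None): straight line of the TCP; rotation=None keeps the orientation; speed is the mean speed in m/s. With until_force (N) it stops when the force on the tool has changed by that much, and returns True; else False.
- bot.goto_joints(angles): joint-space move.
- bot.set_gripper(opening, grasp_force=None): opening from 0.0 (shut) to 1.0 (fully open); grasp_force is the grip in N (None keeps the last); returns when the fingers have stopped.
- bot.wait(seconds).
- bot.solve_ik(position, orientation): joint angles nearest the present ones, or None.
- bot.camera(name): name is "scene" or "top"; returns the picture (400x640x3 uint8, red, green, blue); there is no depth.
- bot.calibration(name): a dict with "mtx" (3x3 intrinsics, pixels), "extrinsics" (4x4, takes a point from world to camera coordinates). Camera axes: x right, y down, z forward; pixel columns grow to the right and rows downward; lengths in m; the calibration is good to about 2 mm. A picture is of the moment at which its call begins. calibration takes no time and is no camera call.
A pose or a line that the arm cannot do raises bot.PlanningError and nothing moves.
- bot.close_job(): hands the job in; it is judged then, once.
Trained networks look in the newest picture that a camera, given by its name, has taken for a name from the list of things; names that differ only in an ending like _2 or _b are one class to them, and where a whole thing is asked for, a point or a joint stands for the part that bears it (a point fixed in the world has none). Each returns a list of dicts, best first, with "confidence" (0 to 1); they miss things now and then, are a little off and sometimes report something else, mostly with a low value. They report only what shows in the picture. A call takes as long as a camera call. They do not tell look-alikes from the thing itself.
- bot.search_frame(camera, thing): "bbox" ([left, top, width, height] in pixels, round what is visible of it).
Readings, each from a call of its own:
- bot.read_clock(): time.
- bot.read_joint_positions(): joint angles.
- bot.read_joint_vel(): joint speeds.
- bot.read_joint_efforts(): joint torques, N m.
- bot.read_position(): TCP position.
- bot.read_tool_rot(): TCP orientation.
- bot.read_ft_force(): force on the tool from outside, world axes, zero at the start.
- bot.read_moment(): the same for the moment, N m.
- bot.read_gripper_width(): opening from 0.0 (shut) to 1.0 (fully open).
- bot.read_finger_force(): force on a finger pad.
Only numpy, scipy, OpenCV 4.12 (cv2) and the standard library are available. Lean on these libraries where they do the work, as an engineer would, in place of code of your own. Each camera call takes 0.05 s, during which the arm holds its last target. There are 200 camera calls.

## Working session

There is one attempt and no reset: what is moved stays moved. The work goes in short steps, each a Python script; the robot and the scene stay as the last script left them, time stands still between calls to the robot, and variables do not carry over. Pictures are saved under pics/ and viewed, at most 10 in all, crops included, and the job is handed in when it is done.

```bash
ls; mkdir -p pics
python3 - <<'E'
from cell import bot
import cv2,numpy as np
for c in("scene","top"):
    im=bot.camera(c); cv2.imwrite(f"pics/{c}0.png",im[:,:,::-1])
    k=bot.calibration(c); print(c,np.round(k["mtx"],1).tolist(),np.round(k["extrinsics"],4).tolist())
    for t in("file","lever_grip","case","plain_case","mug","case_holes","lever"):
        print(t,[(np.round(d["bbox"]).tolist(),round(d["confidence"],2)) for d in bot.search_frame(c,t)])
E
```

```text
pics
scene [[444.9, 0.0, 317.0], [0.0, 444.9, 194.4], [0.0, 0.0, 1.0]] [[-0.8476, 0.5304, 0.0109, 0.4848], [0.417, 0.6788, -0.6045, -0.1633], [-0.3281, -0.5078, -0.7965, 1.6573], [0.0, 0.0, 0.0, 1.0]]
file [([242.0, 123.0, 76.0, 53.0], 0.94), ([274.0, 122.0, 2.0, 3.0], 0.45), ([390.0, 329.0, 35.0, 43.0], 0.28)]
lever_grip []
case [([442.0, 283.0, 40.0, 58.0], 0.89), ([400.0, 224.0, 56.0, 43.0], 0.84), ([360.0, 252.0, 55.0, 56.0], 0.65), ([348.0, 161.0, 32.0, 36.0], 0.59), ([303.0, 192.0, 40.0, 43.0], 0.16)]
plain_case [([304.0, 194.0, 40.0, 44.0], 0.93), ([261.0, 127.0, 27.0, 25.0], 0.62)]
mug [([390.0, 329.0, 35.0, 44.0], 0.62)]
case_holes [([345.0, 159.0, 34.0, 38.0], 0.9), ([401.0, 228.0, 55.0, 35.0], 0.85), ([438.0, 286.0, 43.0, 55.0], 0.68), ([360.0, 255.0, 54.0, 54.0], 0.56)]
lever []
top [[516.8, 0.0, 321.8], [0.0, 516.8, 194.2], [0.0, 0.0, 1.0]] [[0.0176, -0.9998, 0.0052, -0.0207], [-0.9819, -0.0183, -0.1884, 0.5897], [0.1885, -0.0018, -0.9821, 1.4699], [0.0, 0.0, 0.0, 1.0]]
file [([385.0, 181.0, 84.0, 74.0], 0.68)]
lever_grip [([394.0, 199.0, 47.0, 4.0], 0.7)]
case [([202.0, 253.0, 47.0, 54.0], 0.91), ([123.0, 228.0, 57.0, 57.0], 0.83), ([187.0, 199.0, 56.0, 39.0], 0.78), ([304.0, 250.0, 58.0, 58.0], 0.74)]
plain_case [([288.0, 194.0, 53.0, 29.0], 0.83)]
mug [([132.0, 166.0, 32.0, 43.0], 0.64), ([397.0, 200.0, 43.0, 2.0], 0.18)]
case_holes [([200.0, 253.0, 46.0, 52.0], 0.8), ([126.0, 228.0, 54.0, 56.0], 0.7), ([185.0, 196.0, 58.0, 42.0], 0.61)]
lever [([397.0, 196.0, 43.0, 6.0], 0.59), ([291.0, 197.0, 51.0, 25.0], 0.37)]
```

Run:
```python
import cv2
a=cv2.imread("pics/top0.png")[140:330,90:490]; cv2.imwrite("pics/top0c.png",cv2.resize(a,None,fx=2,fy=2,interpolation=cv2.INTER_CUBIC))
a=cv2.imread("pics/scene0.png")[100:390,210:500]; cv2.imwrite("pics/scene0c.png",cv2.resize(a,None,fx=2,fy=2,interpolation=cv2.INTER_CUBIC))
```

```text
(no output)
```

View pics/top0c.png

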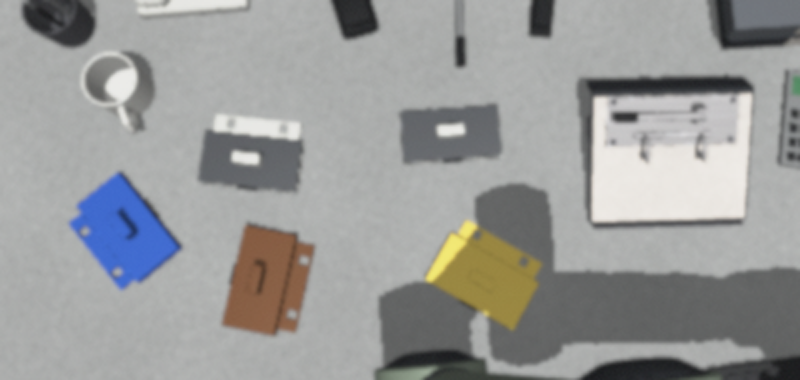

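View pics/scene0c.png

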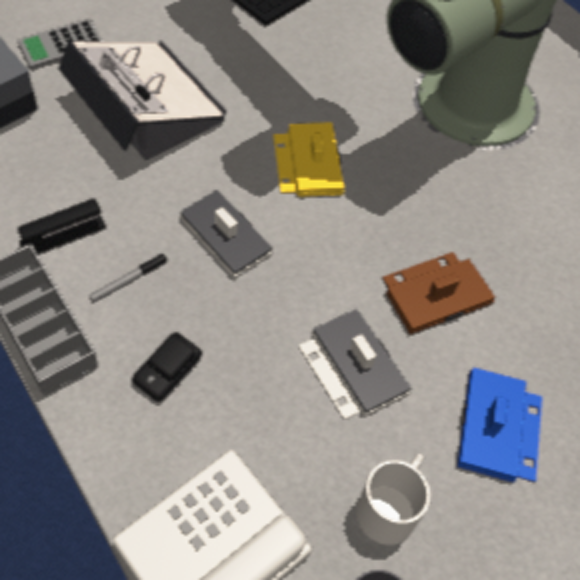

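The top view shows the wanted punched case (grey with a white strip) at crop (250,152), the file at (670,150) with its lever grip at (625,117), and the plain case at (450,133). I'll enlarge the file and case for pixel readings.

Run:
```python
import cv2,numpy as np
def c(f,x,y,w,h,s): return cv2.resize(cv2.imread(f"pics/{f}0.png")[y:y+h,x:x+w],(400,300) if s is None else s,interpolation=cv2.INTER_CUBIC)
A=c("top",380,176,100,75,None)  # x4
B=c("scene",235,112,100,75,None) # x4
C=c("top",180,190,80,60,None) # x5
D=c("scene",355,250,80,60,None) #x5
cv2.imwrite("pics/comp.png",np.vstack([np.hstack([A,B]),np.hstack([C,D])]))
```

```text
(no output)
```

View pics/comp.png

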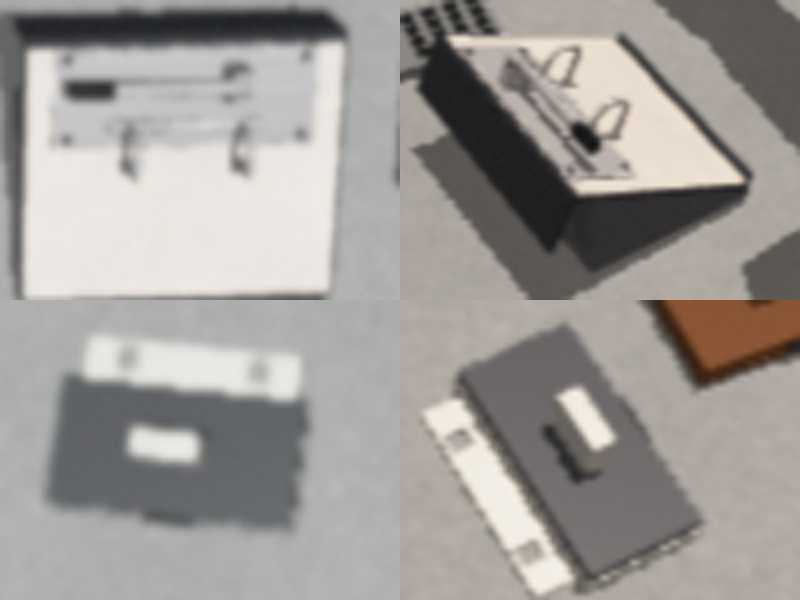

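```bash
cat > h.py <<'E'
from cell import bot
import numpy as np
from scipy.optimize import least_squares
from scipy.spatial.transform import Rotation as R
K={c:bot.calibration(c) for c in("scene","top")}
def proj(c,P):
    E=K[c]["extrinsics"];q=np.atleast_2d(P)@E[:3,:3].T+E[:3,3]
    q=q@K[c]["mtx"].T; return q[:,:2]/q[:,2:]
def rot(yaw,sl): return R.from_euler("zy",[yaw,-sl])
def fit(obs,sl,fixz=None):
    # obs: (cam, local mm, px)
    def pose(p): return rot(p[3],sl),np.array([p[0],p[1],p[2] if fixz is None else fixz])
    def f(p):
        r,t=pose(p);return np.concatenate([proj(c,r.apply(np.array(l)/1e3)+t)[0]-px for c,l,px in obs])
    s=least_squares(f,[.45,0,.1,0],loss="soft_l1");return s.x,f(s.x).reshape(-1,2)
def quat(r): q=r.as_quat();return [q[3],q[0],q[1],q[2]]
E
python3 - <<'E'
from h import *
def T(l,u,v,o=(380,176),s=4): return("top",l,np.array([o[0]+u/s-.4,o[1]+v/s-.4]))
def S(l,u,v,o=(235,112),s=4): return("scene",l,np.array([o[0]+u/s-.4,o[1]+v/s-.4]))
o=[T((90,116,0),27,45),T((90,-116,0),344,42),T((-108,-116,0),328,294),T((-108,116,0),23,297),
T((12,95,3),52,146),T((12,-95,3),312,142),T((64,71,33),90,91),
S((90,116,0),178,195),S((90,-116,0),48,38),S((-108,116,0),348,183),S((-108,-116,0),220,38),S((12,95,3),232,178),S((64,71,33),185,137)]
p,r=fit(o,np.radians(28));print(p.round(4));print(r.round(1).tolist())
t=lambda *a:T(*a,o=(180,190),s=5); s=lambda *a:S(*a,o=(355,250),s=5)
o=[t((56,40,5),128,59),t((56,-40,5),260,72),t((40,75,22),67,75),t((40,-75,22),308,102),t((-40,-75,22),293,230),t((-40,75,22),48,200),t((0,0,56),163,144),
t((67,65,5),90,36),t((67,-65,5),300,53),s((56,-40,5),60,138),s((56,40,5),130,251),s((0,0,56),197,118),s((67,65,5),138,297),s((67,-65,5),23,108)]
p,r=fit(o,0,0);print(p.round(4));print(r.round(1).tolist())
E
```

```text
[ 0.5289 -0.3095  0.0694  0.0303]
[[-1.1, -0.3], [1.0, -0.4], [0.3, 0.7], [-1.7, 0.7], [-0.6, 0.5], [0.1, 0.8], [0.3, 0.2], [-1.0, 1.6], [-1.8, -0.9], [-0.3, 1.6], [-1.8, -0.5], [0.6, 0.1], [0.1, -0.5]]
[ 0.5116  0.309   0.1    -0.0838]
[[-0.0, 0.0], [-0.3, 0.1], [-1.4, -0.1], [-0.0, -0.5], [-0.5, 0.4], [-1.6, 1.2], [0.0, 0.1], [-0.1, 0.3], [0.3, 1.2], [-0.6, 0.0], [-0.3, -0.2], [-2.5, -0.8], [-0.5, -0.5], [-0.6, 0.8]]
```

File fits at (0.529, -0.310, 0.069) with yaw 0.03, and the case at (0.512, 0.309) with yaw -0.084. Next I'll check that all the key poses can be reached.

```bash
cat >> h.py <<'E'
F0=np.array([.5289,-.3095,.0694]);FY=.0303
C0=np.array([.5116,.309,0.]);CY=-.0838
SL=np.radians(28); G=bot.grip_depth
FR=rot(FY,SL)
def fw(p): return FR.apply(np.array(p)/1e3)+F0
def tool(fr,s=1,tilt=0):  # tool x=s*y, y=s*x, z=-z of frame; tilt about frame x
    m=np.array([[0,s,0],[s,0,0],[0,0,-1.]]).T
    return fr*R.from_euler("x",tilt)*R.from_matrix(m)
def lev(a,dr=0): return np.array([64,-35+(106+dr)*np.cos(a),26+(106+dr)*np.sin(a)])
def tcp(g,r): return g+r.apply([0,0,G])   # TCP for grasp point g
E
python3 - <<'E'
from h import *
print(G)
for s in(1,-1):
  for n,g,r in [("lever dn",fw(lev(0)+[0,0,5]),tool(FR,s)),("above",fw(lev(0)+[0,0,60]),tool(FR,s)),("up",fw(lev(1.15)+[0,0,5]),tool(FR,s)),("up+",fw(lev(1.15)+[0,0,60]),tool(FR,s)),("up tilt",fw(lev(1.2)),tool(FR,s,.5)),
   ("case",C0+[0,0,.04],tool(rot(CY,0),s)),("case up",C0+[0,0,.2],tool(rot(CY,0),s)),("place",fw([-56,0,40]),tool(FR,s)),("place up",fw([-56,0,140]),tool(FR,s))]:
    q=bot.solve_ik(tcp(g,r),quat(r));print(s,n,None if q is None else np.round(q,2))
E
```

```text
0.0187
1 lever dn [-0.65  0.34 -0.67  0.16  0.29  0.95]
1 above [-0.68  0.23 -0.66  0.28  0.3   0.92]
1 up [-0.8   0.22 -0.56  0.44  0.34  0.8 ]
1 up+ [-0.84  0.14 -0.52  0.57  0.36  0.76]
1 up tilt [-0.94  0.55 -0.13  1.09  0.65  0.41]
1 case [ 0.42  0.62 -0.31  0.64  0.    2.07]
1 case up [ 0.42  0.45 -0.14  0.98  0.    2.07]
1 place [-0.92  0.38 -0.79  0.09  0.38  0.68]
1 place up [-1.01  0.17 -0.76  0.37  0.41  0.58]
-1 lever dn [-0.65  0.34 -0.67  0.16  0.29 -2.19]
-1 above [-0.68  0.23 -0.66  0.28  0.3  -2.22]
-1 up [-0.8   0.22 -0.56  0.44  0.34 -2.34]
-1 up+ [-0.84  0.14 -0.52  0.57  0.36 -2.38]
-1 up tilt [-0.94  0.55 -0.13  1.09  0.65 -2.73]
-1 case [ 0.42  0.62 -0.31  0.64  0.   -1.07]
-1 case up [ 0.42  0.45 -0.14  0.98  0.   -1.07]
-1 place [-0.92  0.38 -0.79  0.09  0.38 -2.46]
-1 place up [-1.01  0.17 -0.76  0.37  0.41 -2.56]
```

Run:
```python
from h import *
import cv2
bot.set_gripper(.45,25)
r=tool(FR)
bot.move_pose(tcp(fw(lev(0)+[0,0,70]),r),quat(r))
print(bot.move_linear(tcp(fw(lev(0)+[0,0,5]),r),.12,until_force=12))
bot.set_gripper(0,25); print("w",bot.read_gripper_width()*85,np.round(bot.read_ft_force(),1))
for a in np.linspace(0,1.13,7)[1:]:
    r=tool(FR,1,.4*a); bot.move_linear(tcp(fw(lev(a))+.005*FR.apply([0,-np.sin(.4*a),np.cos(.4*a)]),r),.12,rotation=quat(r))
print("w",bot.read_gripper_width()*85,np.round(bot.read_ft_force(),1))
bot.set_gripper(.4)
p=np.array(bot.read_position()); bot.move_linear(p-r.apply([0,0,.08]),.15)
q=bot.goto_joints([0.42,.45,-.14,.98,0,2.07])
for c in("top","scene"):cv2.imwrite(f"pics/{c}1.png",bot.camera(c)[:,:,::-1])
A=cv2.imread("pics/top1.png")[176:251,380:480];B=cv2.imread("pics/scene1.png")[102:177,235:335]
cv2.imwrite("pics/comp1.png",np.vstack([np.hstack([cv2.resize(i,(400,300),interpolation=cv2.INTER_CUBIC) for i in(A,B)])]))
print(bot.read_clock())
```

```text
False
w 13.449257111258673 [-5.9  0.3  5.3]
w 13.648007305249125 [-7.2  1.7  9.2]
9.5
```

View pics/comp1.png

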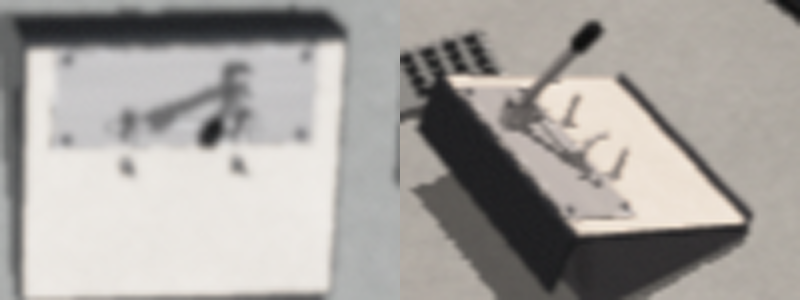

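The lever is up and the arches lean clear. The two posts show at about (125,165) and (238,165) in the top half, and (573,110) and (620,165) in the scene half. I'll refine the file pose from them.

Run:
```python
from h import *
import cv2
out=[]
for c,(x,y) in(("top",(405,205)),("scene",(265,117))):
    im=cv2.imread(f"pics/{c}1.png")[y:y+30,x:x+40]
    a=cv2.resize(im,(400,300),interpolation=cv2.INTER_LANCZOS4)
    b=a.copy()
    for yy in(40,-40):
        P=(proj(c,[fw((0,yy,0)),fw((0,yy,33))])-[x,y]+.5)*10
        print(c,yy,P.round(0).tolist())
        cv2.line(b,*[tuple(int(v) for v in p) for p in P],(0,0,255),1)
    out.append(np.hstack([a,b]))
cv2.imwrite("pics/posts.png",np.vstack(out))
```

```text
top 40 [[62.0, 115.0], [81.0, 153.0]]
top -40 [[338.0, 112.0], [362.0, 151.0]]
scene 40 [[227.0, 302.0], [262.0, 228.0]]
scene -40 [[112.0, 164.0], [145.0, 90.0]]
```

View pics/posts.png

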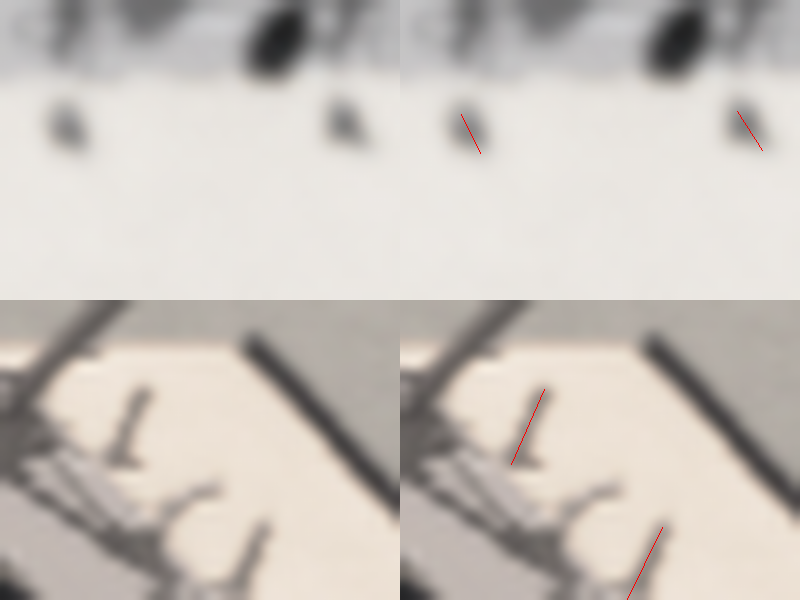

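```bash
sed -i 's/^F0=.*;FY/F0=np.array([.5294,-.3083,.0694]);FY/' h.py
python3 - <<'E'
from h import *
import cv2
bot.set_gripper(.5,60)
r=tool(rot(CY,0)); g=C0+[0,0,.046]
bot.move_pose(tcp(g+[0,0,.09],r),quat(r))
print(bot.move_linear(tcp(g,r),.12,until_force=12), bot.read_position())
bot.set_gripper(0,60); print("w",bot.read_gripper_width()*85,np.round(bot.read_ft_force(),1))
bot.move_linear(tcp(g+[0,0,.2],r),.25)
r=tool(FR)
bot.move_pose(tcp(fw([-56,0,46+110]),r),quat(r))
bot.move_linear(tcp(fw([-56,0,46+42]),r),.12)
print(bot.read_gripper_width()*85,np.round(bot.read_ft_force(),1),bot.read_clock())
out=[]
H=[fw((x,y,47)) for x,y in((0,40),(0,-40),(11,65),(11,-65))]
for c in("top","scene"):
    im=bot.camera(c)[:,:,::-1];cv2.imwrite(f"pics/{c}2.png",im)
    P=proj(c,H); x,y=(P.mean(0)-[33,25]).astype(int)
    a=cv2.resize(im[y:y+50,x:x+66],(528,400),interpolation=cv2.INTER_LANCZOS4)[:300] if 0 else cv2.resize(im[y:y+50,x:x+66],(396,300),interpolation=cv2.INTER_LANCZOS4)
    b=a.copy();P=(P-[x,y]+.5)*6;print(c,P.round().tolist())
    for p in P: cv2.circle(b,tuple(int(v) for v in p),2,(0,0,255),-1)
    out.append(np.hstack([a,b]))
cv2.imwrite("pics/hov.png",np.vstack(out))
E
```

```text
False [0.51244549 0.30941266 0.02834148]
w 15.215845337508695 [-0.7 -1.1  6.7]
15.099958512588707 [-0.1 -0.3 -2.1] 15.275
top [[117.0, 167.0], [287.0, 165.0], [64.0, 146.0], [342.0, 143.0]]
scene [[245.0, 197.0], [174.0, 114.0], [253.0, 224.0], [137.0, 89.0]]
```

View pics/hov.png

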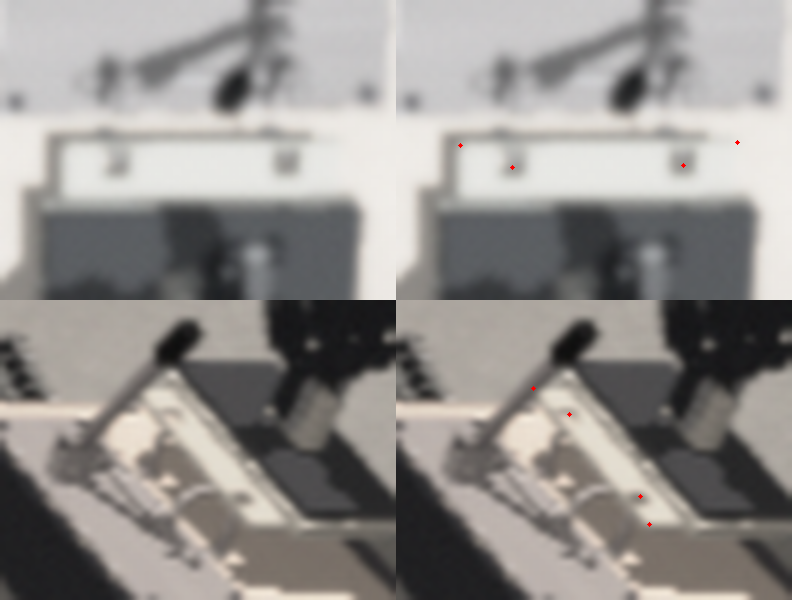

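In the top half the holes are at (118,161) and (287,161), about 0.3 px up-slope of where the posts put them. The scene half agrees, so I'll shift about 1.3 mm down-slope and insert under force control.

Run:
```python
from h import *
r=tool(FR)
o=np.array([-57.3,.3,46])
def loc(): 
    p=np.array(bot.read_position())-r.apply([0,0,G]); return FR.inv().apply(p-F0)*1e3-[-56,0,46]
bot.move_linear(tcp(fw(o+[0,0,36]),r),.05)
for dx,dy in[(0,0),(-2,0),(2,0),(0,2),(0,-2),(2,2),(-2,-2),(2,-2),(-2,2)]:
    d=np.array([dx,dy,0])
    bot.move_linear(tcp(fw(o+d+[0,0,36]),r),.05)
    hit=bot.move_linear(tcp(fw(o+d+[0,0,-2]),r),.04,until_force=7)
    l=loc();print(dx,dy,hit,l.round(1),np.round(FR.inv().apply(bot.read_ft_force()),1),round(bot.read_clock(),1))
    if l[2]<8: break
```

```text
0 0 True [-1.7 -0.   4. ] [ 0.2 -0.7  0.3] 16.6
```

Run:
```python
from h import *
r=tool(FR)
def loc(): 
    p=np.array(bot.read_position())-r.apply([0,0,G]); return FR.inv().apply(p-F0)*1e3-[-56,0,46]
for i in range(2):
    l=loc(); hit=bot.move_linear(tcp(fw(l+[-56,0,46]+[0,0,-5]),r),.02,until_force=8)
    print(hit,loc().round(1),np.round(FR.inv().apply(bot.read_ft_force()),1),np.round(FR.inv().apply(bot.read_moment()),2))
```

```text
True [-1.9  0.1  3.9] [-0.  -0.1  6.8] [0.11 0.34 0.03]
True [-1.8  0.1  3.7] [-0.4 -0.2  5.1] [-0.04  0.09  0.01]
```

Run:
```python
from h import *
import cv2
r=tool(FR)
bot.set_gripper(.35); bot.wait(.3)
p=np.array(bot.read_position());bot.move_linear(p-r.apply([0,0,.1]),.15)
bot.goto_joints([-.45,.1,-.6,.3,.2,1.1])
print(bot.read_clock())
out=[]
L=[(0,40,33),(0,-40,33),(11,65,5),(11,-65,5),(-16,75,22),(-16,-75,22),(-96,75,22),(-96,-75,22)]
for c in("top","scene"):
    im=bot.camera(c)[:,:,::-1];cv2.imwrite(f"pics/{c}3.png",im)
    P=proj(c,[fw(l) for l in L]); x,y=(P[2:].mean(0)-[33,25]).astype(int)
    a=cv2.resize(im[y:y+50,x:x+66],(396,300),interpolation=cv2.INTER_LANCZOS4)
    b=a.copy();P=(P-[x,y]+.5)*6;print(c,P.round().tolist())
    for p in P: cv2.circle(b,tuple(int(v) for v in p),2,(0,0,255),-1)
    out.append(np.hstack([a,b]))
cv2.imwrite("pics/placed.png",np.vstack(out))
```

```text
19.55
top [[130.0, 103.0], [299.0, 101.0], [69.0, 62.0], [339.0, 59.0], [52.0, 127.0], [365.0, 124.0], [46.0, 282.0], [355.0, 278.0]]
scene [[206.0, 174.0], [135.0, 91.0], [195.0, 240.0], [83.0, 104.0], [251.0, 226.0], [120.0, 71.0], [352.0, 221.0], [220.0, 72.0]]
```

View pics/placed.png

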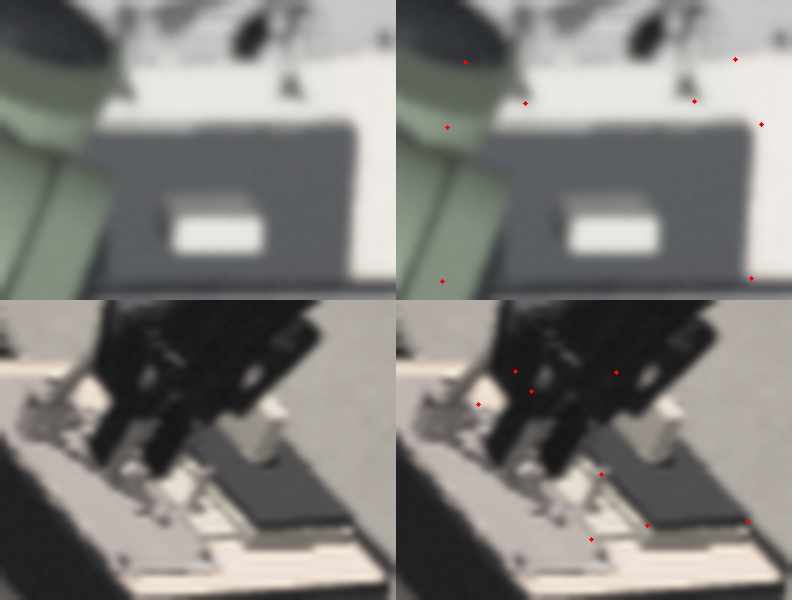

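Run:
```python
from h import *
import cv2
bot.goto_joints([.3,.1,-.6,.6,.2,1.1])
out=[]
L=[(0,40,33),(0,-40,33),(11,65,5),(11,-65,5),(-16,75,22),(-16,-75,22),(-96,75,22),(-96,-75,22),(-56,0,56)]
for c in("top","scene"):
    im=bot.camera(c)[:,:,::-1];cv2.imwrite(f"pics/{c}4.png",im)
    P=proj(c,[fw(l) for l in L]); x,y=(P[2:].mean(0)-[33,25]).astype(int)
    a=cv2.resize(im[y:y+50,x:x+66],(396,300),interpolation=cv2.INTER_LANCZOS4)
    b=a.copy();P=(P-[x,y]+.5)*6;print(c,P.round().tolist())
    for p in P: cv2.circle(b,tuple(int(v) for v in p),2,(0,0,255),-1)
    out.append(np.hstack([a,b]))
cv2.imwrite("pics/placed2.png",np.vstack(out));print(bot.read_clock())
```

```text
top [[130.0, 91.0], [299.0, 89.0], [69.0, 50.0], [339.0, 47.0], [52.0, 115.0], [365.0, 112.0], [46.0, 270.0], [355.0, 266.0], [218.0, 218.0]]
scene [[200.0, 180.0], [129.0, 97.0], [189.0, 246.0], [77.0, 110.0], [245.0, 232.0], [114.0, 77.0], [346.0, 227.0], [214.0, 78.0], [251.0, 106.0]]
21.425
```

View pics/placed2.png

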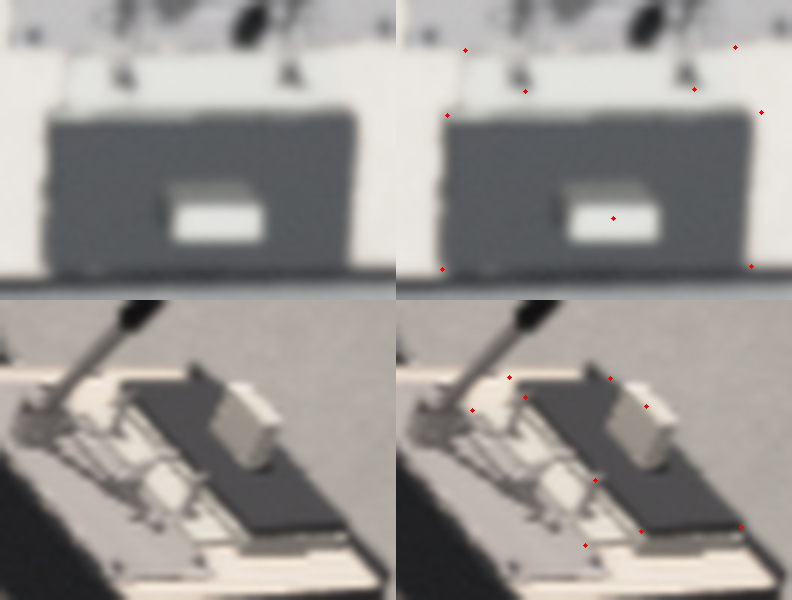

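The case lies flat with both posts through its holes (top half (123,75) and (290,73)), hanging about 4 mm down-slope on the posts. Now I'll close the lever.

Run:
```python
from h import *
import cv2
bot.set_gripper(.4,25)
P=lambda a,k=.005:(tcp(fw(lev(a))+k*FR.apply([0,-np.sin(.4*a),np.cos(.4*a)]),tool(FR,1,.4*a)),quat(tool(FR,1,.4*a)))
bot.move_pose(*P(1.15,.1))
print(bot.move_linear(P(1.15)[0],.12,until_force=12))
bot.set_gripper(0,25); print("w",bot.read_gripper_width()*85)
for a in np.linspace(1.15,0,7)[1:]:
    p,q=P(a); bot.move_linear(p,.12,rotation=q)
p,q=P(0,.003); bot.move_linear(p,.05)
print("w",bot.read_gripper_width()*85,np.round(FR.inv().apply(bot.read_ft_force()),1))
bot.set_gripper(.4); r=tool(FR)
bot.move_linear(P(0,.1)[0],.15)
bot.goto_joints([.3,.1,-.6,.6,.2,1.1]); bot.wait(.3)
out=[]
for c,(x,y) in(("top",(380,176)),("scene",(235,108))):
    im=bot.camera(c)[:,:,::-1];cv2.imwrite(f"pics/{c}5.png",im)
    out.append(cv2.resize(im[y:y+75,x:x+100],(400,300),interpolation=cv2.INTER_LANCZOS4))
cv2.imwrite("pics/closed.png",np.hstack(out));print(bot.read_clock(),np.round(bot.read_ft_force(),1))
```

```text
False
w 13.612717821249701
w 13.455629929479247 [-3.6 -1.5 -2. ]
30.6583 [-0.2  0.2  0. ]
```

View pics/closed.png

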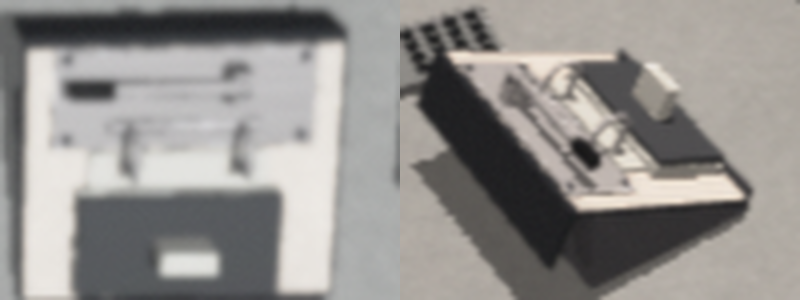

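The lever grip is back at (90,91), exactly as at the start. The arches at (128,150) and (240,147) are closed over the strip, and the case is flat.

```bash
python3 -c "
from cell import bot
print(bot.close_job())"
```

```text
the job is handed in; nothing more can be done
None
```

The job is handed in (the interface returned no verdict): the last pictures show the punched case flat in the file with its holes over both posts, about 4 mm down-slope, and the lever down with the rings closed. I did not re-measure the other things on the desk, but no move was aimed near them.

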